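# Find the knob nut that fits and close the tumbler barrel

## Task

Close the jeweller's tumbler barrel: only one of the three look-alike black knob nuts on the bench really fits the threaded stud in the middle of its lid. Try them on the stud by hand-turning, screw the one that fits clockwise fully home against the lid and let go, with the other two back on the bench top, and do not push the other things on the bench about.

Things in the scene. Friction and masses are not known exactly. Their poses are not given: they have to be found in the camera images.
- barrel: fixed upright black rubber tumbler barrel; origin under its centre. Rim 132 mm across, foot ring 148 mm, flat steel lid 116 mm across, 80 mm above the bench, the stud in its middle. A nut that does not fit goes over the stud's pilot but stays 17 mm or more above home: one kind turns freely, the other binds before a third of a turn. Both lift straight off (turn a bound one back a little first).
- stud_foot (a point): where the stud's axis meets the lid, 80 mm above the bench. The right nut settles on the thread 10 to 24 mm above home and does not run down by itself; turned clockwise it sinks, and is home after 0.2 to 0.65 turn in all: underside on the lid, its point 49 mm above this one; it then jams within a further 0.1 turn or so.
- stud_tip (a point): top of the stud, 54 mm above the lid. From the lid up to 24 mm: a very coarse right-hand three-start thread, 28 mm across, 42 mm per full turn (clockwise from above goes down), 2 mm end play; above it a smooth pilot 18 mm across, tapered in the last 5 mm to 10 mm. The bores are 21 mm wide or more; come down upright and centred.
- nut_a_mid (a point): one of three black plastic knob nuts, alike outside, about 0.22 kg, 98 mm tall, standing on their open end: round hub 48 mm across, 62 mm high; on top an upright grip bar 64 mm long (nut's x), 20 mm wide (y), 36 mm high, flat-sided. The bore is hidden underneath. Point: on the axis, 49 mm above the underside. Name and place do not tell which fits.
- nut_b_mid (a point): another knob nut, outside just as nut_a; point and axes as there
- nut_c_mid (a point): another knob nut, outside just as nut_a; point and axes as there
- ring_box: closed ring box, cloth-covered, 40 x 40 x 34 mm high; origin under its centre; bystander
- flux_dish: small white ceramic dish, 44 mm across, 26 mm high; origin under its centre; bystander
- mandrel: steel ring mandrel with wooden handle, lying flat, about 275 mm long, 22 mm high, along its own x; origin near its middle; bystander
- hammer: small hammer lying flat, 220 mm long, along its own x; origin under it; bystander
- brush: bench brush lying flat, 170 mm long, along its own x; origin under it; bystander
- polish_jar: jar with steel cap, 64 mm across, 75 mm high; origin under its centre; bystander
- pliers: flat-nose pliers lying flat, 145 mm long, 12 mm high, along their own x; origin under the pivot; bystander

How it is judged:
At the end, for the whole second after the job is handed in: One nut (only one of them can) sits on the stud with its underside on the lid (within 2.5 mm of home), upright within 0.08 rad and within 6 mm of the stud's axis; the other two nuts lie or stand on the bench top, clear of the barrel; all are at rest (((z of nut_a_mid in the frame of stud_foot between 0.045 and 0.0515 m and horizontal distance between nut_a_mid and stud_foot below 0.006 m and angle between nut_a_mid's own z axis and vertical below 0.08 rad and height (world z) of nut_b_mid between 0.01 and 0.06 m and horizontal distance between each of nut_b_mid, nut_c_mid and stud_foot above 0.085 m and height (world z) of nut_c_mid between 0.01 and 0.06 m) or (z of nut_b_mid in the frame of stud_foot between 0.045 and 0.0515 m and horizontal distance between nut_b_mid and stud_foot below 0.006 m and angle between nut_b_mid's own z axis and vertical below 0.08 rad and height (world z) of nut_a_mid between 0.01 and 0.06 m and horizontal distance between each of nut_a_mid, nut_c_mid and stud_foot above 0.085 m and height (world z) of nut_c_mid between 0.01 and 0.06 m) or (z of nut_c_mid in the frame of stud_foot between 0.045 and 0.0515 m and horizontal distance between nut_c_mid and stud_foot below 0.006 m and angle between nut_c_mid's own z axis and vertical below 0.08 rad and height (world z) of nut_a_mid between 0.01 and 0.06 m and horizontal distance between each of nut_a_mid, nut_b_mid and stud_foot above 0.085 m and height (world z) of nut_b_mid between 0.01 and 0.06 m)) and linear speed of each of nut_a, nut_b, nut_c below 0.03 m/s); the robot touches nothing.
It fails at once if a bystander on the bench is moved by more than 50 mm (distance of any of ring_box, flux_dish, mandrel, hammer, brush, polish_jar, pliers from where it was at the start of the episode above 0.05 m).
It also fails if it takes over 72 s, if anything falls off the work surface, if the arm or the gripper's body presses on something with over 40 N, if the wrist force passes 120 N, or if a joint passes its speed limit or range.

## Robot

A 6-joint arm with a two-finger parallel gripper is mounted at the origin on the work surface. World frame = base frame: x ahead of the robot, y to its left, z up, the work surface at z = 0. Lengths are in m, angles in rad, forces in N, time in s.
With the tool pointing down it reaches from about 0.35 to 0.975 m from the base axis. Payload 7.1 kg.
Tool frame: the origin (TCP) lies midway between the tips of the shut fingers; the grasp point (between the pads) lies 19 mm behind it; z points along the fingers, y is the line along which they close (so a half turn about z gives the same grasp; the last joint's range is limited). The gripper opens to 88 mm and grips with 3 to 60 N. Pads are 20 mm wide; open, the fingers measure 115 mm over their backs; the gripper's body (75 mm by 178 mm) begins 61 mm behind the grasp point.
Start: joints at [1.271, 0.423, 1.63, -0, 1.089, -0.019], TCP at [0.173, 0.601, 0.223] pointing down, gripper open.
Joint ranges: [-3, 3], [-0.9, 2.11], [0.09, 2.58], [-1.31, 4.45], [0.11, 2.69], [-2.54, 2.54]. Speed limits (rad/s): [2.39, 2.39, 3.01, 3.14, 3.14, 3.14].

## Interface

Orientations are given as a unit quaternion [w, x, y, z].
In Python, from station import move_pose, movel, movej, command_gripper, wait, inverse_kinematics, read_camera, camera_info, MotionError, job_done, get_time, get_joint_pos, get_qvel, get_effort, get_tcp_pos, get_ee_rot, get_ft_force, get_ft_torque, get_grip_width, get_finger_force gives the robot as it stands. Calls block until the motion is done:
- move_pose(position, orientation): joint-space move of the TCP to a pose.
- movel(position, frame=None, v=0.15, until_force=None): straight line of the TCP; frame=None keeps the orientation; v is the mean speed in m/s. With until_force (N) it stops when the force on the tool has changed by that much, and returns True; else False.
- movej(angles): joint-space move.
- command_gripper(opening): opening from 0.0 (shut) to 1.0 (fully open); the grip force is fixed at half the most; returns when the fingers have stopped.
- wait(seconds).
- inverse_kinematics(position, orientation): joint angles nearest the present ones, or None.
- read_camera(name): name is "scene" or "top" or "wrist"; returns the picture (400x640x3 uint8, red, green, blue); there is no depth.
- camera_info(name): a dict with "intrinsics" (3x3 intrinsics, pixels), "T" (4x4, takes a point from camera to world coordinates); the wrist camera has in their place "tool_from_camera" (4x4, takes a point from camera to tool coordinates, whose origin is the TCP and whose axes are the flange's). Camera axes: x right, y up, looking along -z (the intrinsics and any distortion apply to the point x, -y, -z); pixel columns grow to the right and rows downward; lengths in m; the calibration is good to about 2 mm. A picture is of the moment at which its call begins: read the wrist's pose just before it. camera_info takes no time and is no camera call.
A pose or a line that the arm cannot do raises MotionError and nothing moves.
- job_done(): hands the job in; it is judged then, once.
Readings, each from a call of its own:
- get_time(): time.
- get_joint_pos(): joint angles.
- get_qvel(): joint speeds.
- get_effort(): joint torques, N m.
- get_tcp_pos(): TCP position.
- get_ee_rot(): TCP orientation.
- get_ft_force(): force on the tool from outside, world axes, zero at the start.
- get_ft_torque(): the same for the moment, N m.
- get_grip_width(): opening from 0.0 (shut) to 1.0 (fully open).
- get_finger_force(): force on a finger pad.
Only numpy, scipy, OpenCV 4.12 (cv2) and the standard library are available. Lean on these libraries where they do the work, as an engineer would, in place of code of your own. Each camera call takes 0.05 s, during which the arm holds its last target. There are 200 camera calls.

## Working session

There is one attempt and no reset: what is moved stays moved. The work goes in short steps, each a Python script; the robot and the scene stay as the last script left them, time stands still between calls to the robot, and variables do not carry over. Pictures are saved under pics/ and viewed, at most 10 in all, crops included, and the job is handed in when it is done.

```bash
mkdir -p pics; ls; python3 - <<'E'
from station import *
import cv2, numpy as np
np.set_printoptions(precision=4,suppress=True)
for n in ["top","scene"]:
    im=read_camera(n); cv2.imwrite(f"pics/{n}0.png",cv2.cvtColor(im,cv2.COLOR_RGB2BGR))
    print(n,camera_info(n))
print(camera_info("wrist"),get_time(),get_tcp_pos(),get_ee_rot())
E
```

```text
pics
top {'intrinsics': array([[395.956 ,   0.    , 321.9057],
       [  0.    , 395.956 , 198.9392],
       [  0.    ,   0.    ,   1.    ]]), 'T': array([[-0.0173,  0.9852, -0.1705,  0.4362],
       [-0.9996, -0.0208, -0.0189,  0.0022],
       [-0.0222,  0.1701,  0.9852,  1.0586],
       [ 0.    ,  0.    ,  0.    ,  1.    ]])}
scene {'intrinsics': array([[497.4646,   0.    , 326.9127],
       [  0.    , 497.4646, 201.8246],
       [  0.    ,   0.    ,   1.    ]]), 'T': array([[ 0.2579, -0.7035,  0.6622,  1.4382],
       [ 0.966 ,  0.174 , -0.1913, -0.2399],
       [ 0.0193,  0.689 ,  0.7245,  1.0512],
       [ 0.    ,  0.    ,  0.    ,  1.    ]])}
{'intrinsics': array([[358.428 ,   0.    , 318.3713],
       [  0.    , 358.428 , 200.0157],
       [  0.    ,   0.    ,   1.    ]]), 'tool_from_camera': array([[-0.0008,  0.9679,  0.2512,  0.0685],
       [ 1.    ,  0.0009, -0.0003, -0.0004],
       [-0.0005,  0.2512, -0.9679, -0.1622],
       [ 0.    ,  0.    ,  0.    ,  1.    ]])} 0.1 [0.173  0.6001 0.222 ] [-0.0001  0.14    0.9902 -0.0006]
```

View pics/top0.png

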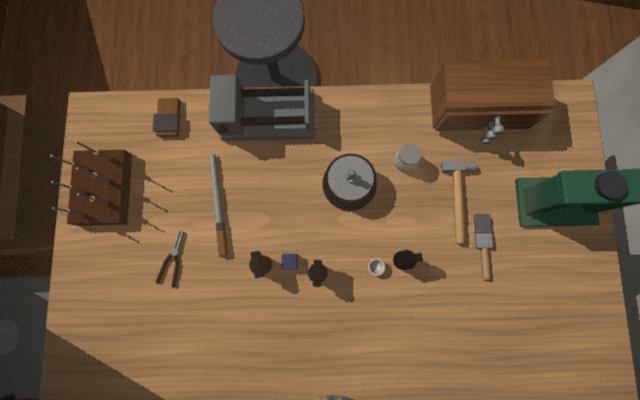

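View pics/scene0.png

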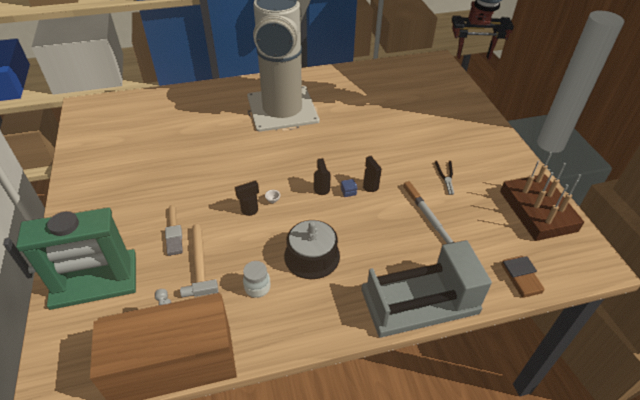

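The top view (image up = +x, right = −y) shows dark nuts near (260,264), (317,272) and (405,260). The barrel is at (349,182) with its stud tip near (351,174). The blue box at (289,262) and the dish at (376,267) stand between the nuts but are low. Next I'll get rough positions and then look with the wrist camera from close by.

```bash
cat > h.py <<'E'
from station import *
import cv2, numpy as np
from scipy.spatial.transform import Rotation as R
np.set_printoptions(precision=4,suppress=True)
def Rm(q): return R.from_quat([q[1],q[2],q[3],q[0]])
def ray(name,uv,z,pose=None):
    ci=camera_info(name); K=ci["intrinsics"]
    T=ci["T"] if "T" in ci else pose@ci["tool_from_camera"]
    d=np.linalg.inv(K)@[uv[0],uv[1],1]; d=T[:3,:3]@(d*[1,-1,-1])
    return T[:3,3]+d*(z-T[2,3])/d[2]
def pose():
    P=np.eye(4); P[:3,:3]=Rm(get_ee_rot()).as_matrix(); P[:3,3]=get_tcp_pos(); return P
def down(yaw):   # tool pointing down, tool y axis at world angle yaw+90deg, x axis at yaw
    M=np.array([[np.cos(yaw),np.sin(yaw),0],[np.sin(yaw),-np.cos(yaw),0],[0,0,-1]])
    q=R.from_matrix(M).as_quat(); return np.array([q[3],*q[:3]])
def save(im,f,s=1): cv2.imwrite("pics/"+f,cv2.cvtColor(cv2.resize(im,None,fx=s,fy=s),cv2.COLOR_RGB2BGR))
E
python3 - <<'E'
from h import *
im=cv2.cvtColor(cv2.imread("pics/top0.png"),cv2.COLOR_BGR2RGB)
m=((im.max(2)<50)*255).astype(np.uint8)
n,l,st,c=cv2.connectedComponentsWithStats(m)
for i in range(1,n):
    if st[i,4]>150 and 150<c[i,0]<450 and 120<c[i,1]<320: print(st[i],c[i],ray("top",c[i],.05),ray("top",c[i],.1))
print("lid",ray("top",(351,181),.08),"tip",ray("top",(351,174),.134))
for x in [(.45,0),(.45,.2),(.6,0)]:
  for y in (-1.57,-.8,0,.8,1.57,2.4,3.14): 
    q=inverse_kinematics([*x,.25],down(y)); print(x,y,q)
E
```

```text
[327 172  49  38 381] [355.4567 199.0394] [ 0.6087 -0.0651  0.05  ] [ 0.6001 -0.0617  0.1   ]
[394 251  28  19 370] [406.027  259.5324] [ 0.4522 -0.1867  0.05  ] [ 0.4514 -0.1774  0.1   ]
[309 262  18  24 193] [318.5233 273.8653] [0.4206 0.0333 0.05  ] [0.4213 0.0317 0.1   ]
lid [ 0.65   -0.0533  0.08  ] tip [ 0.6553 -0.0507  0.134 ]
(0.45, 0) -1.57 None
(0.45, 0) -0.8 [-0.0264  0.125   1.9744 -0.      1.0422  2.3443]
(0.45, 0) 0 [-0.0264  0.125   1.9744 -0.      1.0422  1.5443]
(0.45, 0) 0.8 [-0.0264  0.125   1.9744 -0.      1.0422  0.7443]
(0.45, 0) 1.57 [-0.0264  0.125   1.9744 -0.      1.0422 -0.0257]
(0.45, 0) 2.4 [-0.0264  0.125   1.9744 -0.      1.0422 -0.8557]
(0.45, 0) 3.14 [-0.0264  0.125   1.9744 -0.      1.0422 -1.5957]
(0.45, 0.2) -1.57 None
(0.45, 0.2) -0.8 None
(0.45, 0.2) 0 [ 0.3941  0.1926  1.891  -0.      1.058   1.9649]
(0.45, 0.2) 0.8 [ 0.3941  0.1926  1.891  -0.      1.058   1.1649]
(0.45, 0.2) 1.57 [ 0.3941  0.1926  1.891  -0.      1.058   0.3949]
(0.45, 0.2) 2.4 [ 0.3941  0.1926  1.891  -0.      1.058  -0.4351]
(0.45, 0.2) 3.14 [ 0.3941  0.1926  1.891  -0.      1.058  -1.1751]
(0.6, 0) -1.57 None
(0.6, 0) -0.8 [-0.0198  0.3569  1.6631 -0.      1.1216  2.351 ]
(0.6, 0) 0 [-0.0198  0.3569  1.6631 -0.      1.1216  1.551 ]
(0.6, 0) 0.8 [-0.0198  0.3569  1.6631 -0.      1.1216  0.751 ]
(0.6, 0) 1.57 [-0.0198  0.3569  1.6631 -0.      1.1216 -0.019 ]
(0.6, 0) 2.4 [-0.0198  0.3569  1.6631 -0.      1.1216 -0.849 ]
(0.6, 0) 3.14 [-0.0198  0.3569  1.6631 -0.      1.1216 -1.589 ]
```

```bash
python3 - <<'E'
from h import *
move_pose([.44,-.03,.30],down(0)); print(get_time())
P=pose(); np.save("P1.npy",P); im=read_camera("wrist"); save(im,"w1.png"); 
E
```

```text
2.55
```

View pics/w1.png

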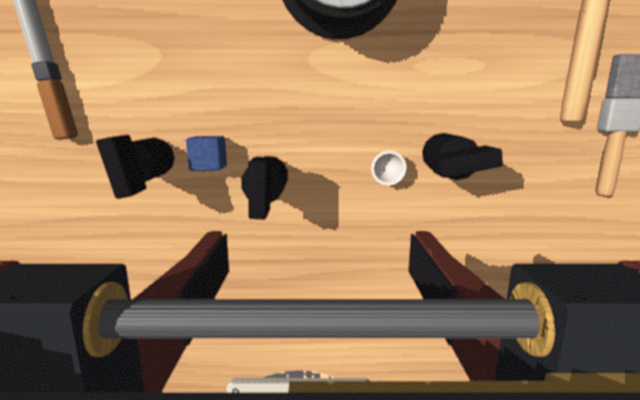

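The wrist view shows three nuts: left with its bar near (118,167), middle near (260,195), and right near (472,160). Next I'll take a close look from above each one.

```bash
python3 - <<'E'
from h import *
P=np.load("P1.npy"); out=[]; Ps=[]
for uv in [(472,160),(260,195),(118,167)]:
    p=ray("wrist",uv,.098,P); print(p)
    move_pose([p[0],p[1],.215],down(0)); 
    Ps.append(pose()); im=read_camera("wrist"); out.append(im[80:320,180:460])
    np.save(f"im{len(Ps)}.npy",im)
np.save("Ps.npy",np.array(Ps)); print(get_time())
im=np.hstack(out); im=(255*(im/255.)**.45).astype(np.uint8)
save(im,"close.png",.94)
E
```

```text
[ 0.4562 -0.1863  0.098 ]
[0.4193 0.0314 0.098 ]
[0.4488 0.1758 0.098 ]
5.0167
```

View pics/close.png

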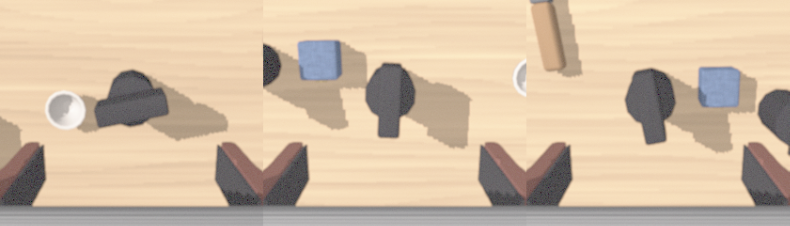

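```bash
python3 - <<'E'
from h import *
o=[]
for i,(u,v) in enumerate([(320,185),(318,187),(318,192)]):
    im=np.load(f"im{i+1}.npy")[v-44:v+46,u-44:u+44].astype(float)
    im=np.clip(im*4,0,255).astype(np.uint8); im=cv2.resize(im,None,fx=3,fy=3,interpolation=cv2.INTER_NEAREST); o.append(im)
save(np.hstack(o),"crop.png")
E
```

```text
(no output)
```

View pics/crop.png

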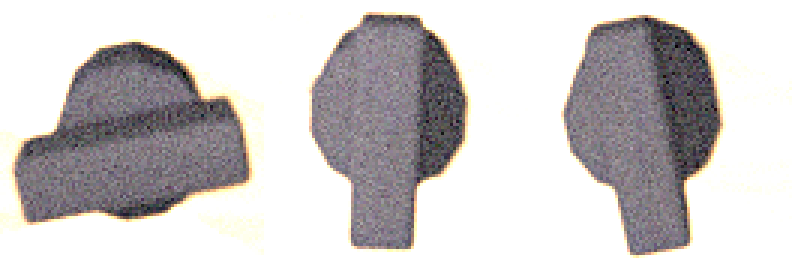

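```bash
python3 - <<'E'
from h import *
Ps=np.load("Ps.npy"); G=[]
ends=[((24,190),(244,149)),((383,247),(391,27)),((660,248),(618,27))]
for i,((u,v),e) in enumerate(zip([(320,185),(318,187),(318,192)],ends)):
    w=[ray("wrist",(u-44+(a-264*i)/3,v-44+b/3),.098,Ps[i]) for a,b in e]
    c=(w[0]+w[1])/2; d=w[1]-w[0]; G.append([*c[:2],np.arctan2(d[1],d[0])])
    print(c,"len",np.linalg.norm(d),"bar angle",np.degrees(G[-1][2]))
np.save("G.npy",G)
E
```

```text
[ 0.454  -0.1875  0.098 ] len 0.05999254728592281 bar angle -79.17977864268705
[0.4243 0.034  0.098 ] len 0.06013070464578293 bar angle -2.1368363389367784
[0.4488 0.1804 0.098 ] len 0.06159354754240901 bar angle 10.136559569448368
```

```bash
python3 - <<'E'
from h import *
o=[]
Q=[]
for k,y in enumerate([0,np.pi/2]):
    move_pose([.655,-.052,.26],down(y)); Q.append(pose()); im=read_camera("wrist"); o.append(im[40:340,130:510])
np.save("Q.npy",Q); print(get_time())
save(np.hstack(o),"stud.png",1.05)
E
```

```text
7.7
```

View pics/stud.png

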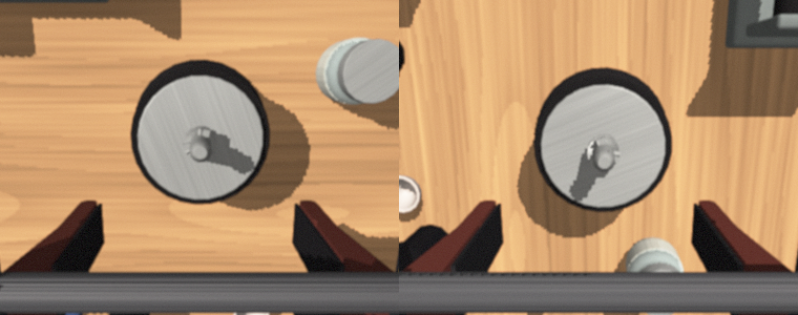

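Both views show the lid disc, centred near (200,138) and (603,146), with the stud tip at (200,152) and (606,157). I'll fit the lid contour and raycast it.

```bash
python3 - <<'E'
from h import *
Q=np.load("Q.npy"); im=cv2.imread("pics/stud.png"); hsv=cv2.cvtColor(im,cv2.COLOR_BGR2HSV)
m=((hsv[...,1]<60)&(hsv[...,2]>60)).astype(np.uint8)*255
for k,(c,tip) in enumerate([((200,110),(200,152)),((603,115),(606,157))]):
    n,l,st,cc=cv2.connectedComponentsWithStats(m); i=l[c[1],c[0]]
    cs,_=cv2.findContours((l==i).astype(np.uint8),cv2.RETR_EXTERNAL,cv2.CHAIN_APPROX_NONE)
    h=cv2.convexHull(max(cs,key=len))[:,0].astype(float)
    f=lambda p:((p[0]-399*k)/1.05+130,p[1]/1.05+40)
    w=np.array([ray("wrist",f(p),.08,Q[k])[:2] for p in h]).astype(np.float32)
    ce,r=cv2.minEnclosingCircle(w); print(i,np.array(ce),r,"tip",ray("wrist",f(tip),.134,Q[k]))
E
```

```text
29 [ 0.6603 -0.0526] 0.05896022170782089 tip [ 0.6604 -0.0526  0.134 ]
30 [ 0.6603 -0.0529] 0.05899259075522423 tip [ 0.6619 -0.0492  0.134 ]
```

```bash
cat >> h.py <<'E'
STUD=(.6602,-.0527); GZ=.067; HOME=GZ+.08; SY=3.80
def pick(i):
    x,y,a=np.load("G.npy")[i]; yaw=a+np.pi*(a<.8)
    move_pose([x,y,.18],down(yaw)); command_gripper(1.); movel([x,y,GZ],v=.15)
    command_gripper(0.); print("grip",get_grip_width(),get_finger_force()); movel([x,y,.25],v=.25)
    print("held",get_grip_width(),get_ft_force(),get_time())
def onstud():
    move_pose([*STUD,.25],down(SY)); movel([*STUD,.195],v=.1)
    c=movel([*STUD,HOME+.002],v=.03,until_force=5); state("landed",c)
def state(*a): print(*a,"h %.1f mm"%(1000*(get_tcp_pos()[2]-HOME)),"xy",1000*(get_tcp_pos()[:2]-STUD),"F",get_ft_force(),"tz %.2f q6 %.2f t %.1f w %.3f"%(get_ft_torque()[2],get_joint_pos()[5],get_time(),get_grip_width()))
def turn(d,push=6):
    q=np.array(get_joint_pos()); q[5]+=d; movej(q)
    p=get_tcp_pos(); c=None
    if push: c=movel([*STUD,max(p[2]-.008,HOME-.004)],v=.03,until_force=push)
    state("turn",c); return 1000*(get_tcp_pos()[2]-HOME)
E
python3 - <<'E'
from h import *
pick(1); onstud()
E
```

```text
grip 0.22474001233683227 29.99105215072632
held 0.2277335995800548 [-0.4633 -0.2387 -3.888 ] 12.0
landed True h 17.7 mm xy [0.0317 0.0337] F [-0.5902 -0.3784  5.0498] tz -0.03 q6 -2.33 t 14.7 w 0.225
```

```bash
python3 - <<'E'
from h import *
t0=get_ft_torque()[2]
for k in range(4):
    h=turn(.25)
    if abs(get_ft_torque()[2]-t0)>.5: print("torque"); break
E
```

```text
turn True h 17.7 mm xy [0.7514 0.1256] F [-0.8985  0.087   6.0174] tz 0.02 q6 -2.08 t 15.2 w 0.226
turn True h 17.4 mm xy [ 1.2379 -0.0033] F [-1.9291  1.2573  5.4165] tz 0.70 q6 -1.84 t 15.8 w 0.231
torque
```

```bash
python3 - <<'E'
from h import *
state("before"); turn(.2)
E
```

```text
before h 17.4 mm xy [ 1.2379 -0.0033] F [-1.9291  1.2573  5.4165] tz 0.70 q6 -1.84 t 15.8 w 0.231
turn True h 17.5 mm xy [ 1.3868 -0.0065] F [-1.9344  0.7256  7.2299] tz 0.94 q6 -1.64 t 16.3 w 0.269
```

Nut M binds: it doesn't sink and the torque climbs. I'll back it off, return it to its spot and try the right-hand nut.

```bash
cat >> h.py <<'E'
def off(i,back):
    turn(-back,0); movel([*STUD,HOME+.03],v=.06); state("lift"); movel([*STUD,.25],v=.25)
    x,y,a=np.load("G.npy")[i]; yaw=a+np.pi*(a<.8)
    move_pose([x,y,.12],down(yaw)); c=movel([x,y,GZ-.004],v=.06,until_force=4); state("bench",c)
    command_gripper(1.); movel([x,y,.17],v=.25)
E
python3 - <<'E'
from h import *
off(1,.6)
im=read_camera("wrist"); np.save("imM.npy",im)
g=im[80:320,150:490]
pick(0); onstud()
save((255*(g/255.)**.5).astype(np.uint8),"m_back.png")
E
```

```text
turn None h 17.8 mm xy [1.8104 0.4179] F [2.0477 2.3023 1.6734] tz -0.00 q6 -2.24 t 16.9 w 0.224
lift h 30.4 mm xy [ 0.101  -0.1547] F [ 2.0157  1.3305 -1.351 ] tz -0.02 q6 -2.24 t 17.3 w 0.224
bench True h -80.4 mm xy [-235.891    86.6982] F [ 0.8952 -0.455  -0.6394] tz 0.03 q6 -1.48 t 19.7 w 0.229
grip 0.22772449489668406 29.977680444717407
held 0.22621432743505823 [-0.0524  0.4079 -2.7985] 25.3583
landed True h 24.0 mm xy [-0.0354 -0.0453] F [0.121  0.3658 4.9254] tz 0.02 q6 -2.33 t 28.4 w 0.228
```

View pics/m_back.png

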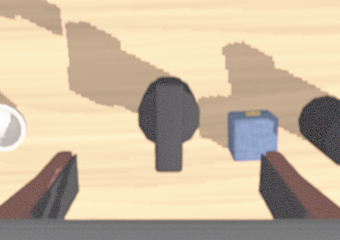

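Nut M is standing upright at its old spot, at (169,115) in the crop. Nut R landed 24 mm above home, so I'll turn it now.

```bash
python3 - <<'E'
from h import *
t0=get_ft_torque()[2]
for k in range(4):
    h=turn(.3)
    if abs(get_ft_torque()[2]-t0)>.5: print("torque"); break
E
```

```text
turn True h 23.8 mm xy [1.0893 0.0342] F [-0.8197  0.449   4.9988] tz 0.02 q6 -2.03 t 29.1 w 0.226
turn True h 23.7 mm xy [1.8166 0.1005] F [-1.3838  0.3793  6.6637] tz 0.01 q6 -1.73 t 29.6 w 0.228
turn True h 23.6 mm xy [2.4365 0.0119] F [-2.1456 -0.2517  6.3012] tz -0.06 q6 -1.44 t 30.2 w 0.226
turn True h 23.6 mm xy [ 2.8949 -0.2378] F [-0.6219 -0.3551  5.3449] tz -0.04 q6 -1.14 t 30.8 w 0.228
```

Nut R turns freely and doesn't sink, so L must be the one that fits. I'll put R back and fetch L, fixing the sideways drift in the turn helper first.

```bash
python3 - <<'E'
s=open("h.py").read()
s=s.replace("q=np.array(get_joint_pos()); q[5]+=d; movej(q)","""p=get_tcp_pos(); X=Rm(get_ee_rot()).as_matrix()[:,0]
    movej(inverse_kinematics([*STUD,p[2]-(drop or 0)],down(np.arctan2(X[1],X[0])-d)))""").replace("def turn(d,push=6)","def turn(d,push=6,drop=0)")
open("h.py","w").write(s)
E
python3 - <<'E'
from h import *
off(0,.1)
im=read_camera("wrist")[80:320,150:490]; save((255*(im/255.)**.5).astype(np.uint8),"r_back.png")
pick(2); onstud()
E
```

```text
turn None h 23.8 mm xy [ 0.5473 -0.0291] F [2.1677 0.1168 4.0228] tz 0.03 q6 -1.24 t 31.1 w 0.223
lift h 29.7 mm xy [-0.1871 -0.066 ] F [ 2.8045 -1.9748 -0.3308] tz -0.02 q6 -1.24 t 31.3 w 0.228
bench True h -80.4 mm xy [-206.5495 -134.8514] F [-0.0159  0.0417  1.9369] tz -0.01 q6 -0.60 t 33.7 w 0.222
grip 0.22766420581299074 29.993768334388733
held 0.22905588670556165 [ 0.1259 -0.9721 -2.1102] 39.8417
landed True h 15.2 mm xy [ 0.4661 -0.1672] F [-0.311  -0.5971  5.3566] tz -0.03 q6 -2.33 t 42.8 w 0.225
```

View pics/r_back.png

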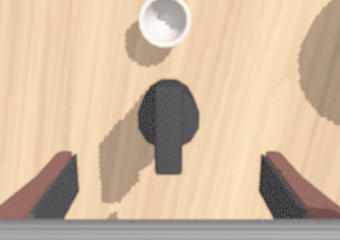

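Nut R is standing upright at its spot. L settled at 15.2 mm, below the 17 mm limit for a wrong nut, so it is the one that fits. I'll screw it down.

```bash
python3 - <<'E'
from h import *
t0=get_ft_torque()[2]
for k in range(12):
    h=turn(.3,6,.0015)
    if abs(get_ft_torque()[2]-t0)>.7 or abs(get_ft_force()[2])>30: print("stop"); break
E
```

```text
turn True h 13.0 mm xy [ 0.853  -0.1588] F [-1.064   0.2762  5.6242] tz 0.03 q6 -2.03 t 43.4 w 0.222
turn True h 11.0 mm xy [ 1.2922 -0.2084] F [-0.852  -0.9491  5.1664] tz -0.00 q6 -1.73 t 44.0 w 0.228
turn True h 9.1 mm xy [ 1.4529 -0.4772] F [ 0.6758 -0.8188  4.1402] tz -0.02 q6 -1.44 t 44.6 w 0.225
turn True h 7.2 mm xy [ 1.17   -0.1509] F [-0.6771  0.5103  5.5469] tz -0.03 q6 -1.14 t 45.2 w 0.227
turn True h 5.2 mm xy [ 0.5989 -0.3409] F [-1.8135 -0.1636  6.8329] tz -0.05 q6 -0.84 t 45.8 w 0.227
turn True h 3.1 mm xy [ 0.7166 -0.4151] F [-0.6528 -0.37    7.1716] tz 0.02 q6 -0.55 t 46.3 w 0.228
turn True h 0.8 mm xy [ 0.3629 -0.4363] F [-2.6571 -0.5865  8.8294] tz -0.00 q6 -0.25 t 46.9 w 0.226
turn True h -0.9 mm xy [ 0.098  -0.2609] F [-0.6235 -1.001   4.3806] tz -0.02 q6 0.05 t 47.5 w 0.229
turn False h -0.9 mm xy [-0.0758 -0.1902] F [-4.9566 -3.5787 25.1351] tz -0.19 q6 0.35 t 48.2 w 0.224
turn False h -1.0 mm xy [0.523  0.0588] F [-3.4046 -1.1342 21.4708] tz 0.62 q6 0.64 t 48.8 w 0.247
turn False h -0.9 mm xy [1.7461 1.4634] F [ 0.7799  3.1404 18.7304] tz 1.16 q6 0.94 t 49.4 w 0.302
stop
```

The nut has sunk the full distance and jammed, with h constant at about −0.9 mm and torque rising. I'll release it and check with a picture.

```bash
python3 - <<'E'
from h import *
command_gripper(1.); p=get_tcp_pos(); movel([p[0],p[1],.28],v=.15)
im=read_camera("wrist")[60:330,130:510]
move_pose([.5,.3,.35],down(1.57)); s=read_camera("scene")[130:330,150:530]
s=cv2.resize(s,(513,270)); im=(255*(np.hstack([im,s])/255.)**.6).astype(np.uint8); save(im,"end.png",.89)
print(get_time(),get_ft_force())
E
```

```text
53.0917 [ 0.1051 -0.2685 -0.3676]
```

View pics/end.png

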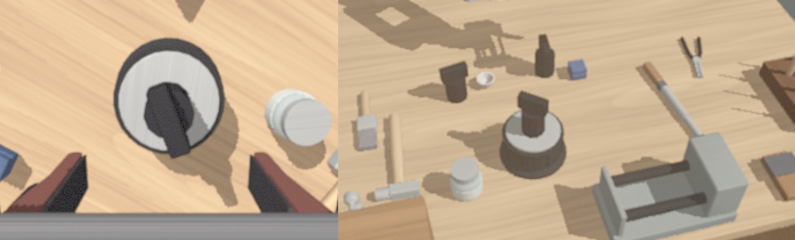

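The nut sits flat on the lid, centred and upright, at (168,112) in the left part and (532,120) in the right. The other two nuts stand on the bench at (455,85) and (544,60), and the bystanders look where they were. I'm handing the job in.

```bash
python3 -c "
from station import *
print(job_done(), get_time())"
```

```text
the job is handed in; nothing more can be done
the job is handed in; nothing more can be done
```

The nut that fits, the one furthest left as seen from the robot, is screwed fully home on the lid and released; the other two are back standing on the bench, nothing else appears to have moved, and the job was handed in at about 53 s of the 72 s limit.

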